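Tip balls out past a sorting card

ROBOT

A 6-joint arm with a two-finger parallel gripper is mounted at the origin on a cart in front of the work surface, level with it; the furniture and walls round the work are solid. World frame = base frame: x ahead of the robot, y to its left, z up, the work surface at z = 0. Lengths are in mm, angles in rad, forces in N, time in s.
With the tool pointing down it reaches from about 350 to 875 mm from the base axis. Payload 4.2 kg.
Tool frame: the origin (TCP) lies at the very end of the fingers, on their centre line; the grasp point (between the pads) lies 19 mm behind it (arm.grasp_offset is the distance from the TCP to the grasp point, in mm); z points along the fingers, y is the direction in which the jaws open and shut (so a half turn about z gives the same grasp; the last joint's range is limited). The gripper opens to 85 mm and grips with 20 to 120 N. Pads are 22 mm wide; open, the fingers measure 114 mm over their backs; the gripper's body (76 mm by 85 mm) begins 54 mm behind the grasp point. The pads swing forward as they close: fully open they stand 13 mm farther back than shut.
Start: joints at [-0.915, 0.385, 0.008, 0, -1.194, -0.259], TCP at [241.556, -576.411, 231.312] pointing down, gripper open.
Joint ranges: [-3.14, 3.14], [-1.21, 2.06], [-1.07, 1.41], [-3.16, 2.05], [-2.99, -0.16], [-3.1, 3.1]. Speed limits (rad/s): [2.79, 2.79, 3.14, 3.14, 3.14, 3.14].

INTERFACE

Orientations are given as a unit quaternion [x, y, z, w].
In Python, from bench import arm gives the robot as it stands.
- The arm moves only by the tool arm_command, never from a script. Its argument "commands" is one flat list of numbers, 4 for each row, row after row: the shift along the tool's x, y, z in m, then the turn about the tool's z in degrees. In form: [tx, ty, tz, roll, tx, ty, tz, roll, ...]. A call has exactly 5 rows; each row shifts and turns the pose as measured when the row begins, along the tool's axes as they then stand; what a row does not reach is not made up. A row lasts 1/10 s, in which the tool goes at most 50 mm and 8.59 degrees, less where a joint would pass 70% of its speed; a pose out of reach is approached as far as the arm can. A call with a gripper value outside its range is refused whole. "jaw" is the opening, from 0 (shut) to 1 (fully open), set as the call begins (left out, the last holds). The fingers move at their own pace and stop on an object; the grip force is fixed at half the most. Time passes only in rows, so rows that do not move let the fingers close, or fill a call up. It gives the time, the measured TCP pose, the force and the opening at its end, in the units of the state.
- arm.read_state(): the state, without advancing time (a new reading comes with each control period).
- arm.get_image(name): name is "scene" or "side" or "wrist"; returns the picture (420x560x3 uint8, red, green, blue); there is no depth.
- arm.camera_info(name): a dict with "camera_matrix" (3x3 intrinsics, pixels), "k1" (the pictures are not rectified: a ray, as slopes to the right and down, at radius r is drawn at 1 + k1 r^2 times it, then the intrinsics apply), "world_from_camera" (4x4, takes a point from camera to world coordinates). Camera axes: x right, y down, z forward; pixel columns grow to the right and rows downward; lengths in mm; the calibration is good to about 2 mm. A picture is of the moment at which its call begins: read the wrist's pose just before it. camera_info takes no time and is no camera call; for the wrist camera it gives the pose at the moment of the call.
- arm.job_done(): hands the job in, once; it reports no verdict.
Trained networks look in the newest picture that a camera, given by its name, has taken for a name from the list of things; names that differ only in an ending like _2 or _b are one class to them, and where a whole thing is asked for, a point or a joint stands for the part that bears it (a point fixed in the world has none). Each returns a list of dicts, best first, with "confidence" (0 to 1); they miss things now and then, are a little off and sometimes report something else, mostly with a low value. They report only what shows in the picture. A call takes as long as a camera call. They do not tell look-alikes from the thing itself.
- arm.regions_of(camera, target): "mask" (420x560 bool, what is visible of it).
- arm.place_of(camera, target): "centre" ([x, y, z] in mm, in the coordinates of the camera as it stood for that picture, good to about 4 mm: a listed point, or the origin of a listed thing).
The state is a dict: "clock": time; "joints": joint angles; "joint_vel": joint speeds; "joint_efforts": joint torques, N m; "position": TCP position; "ee_rot": TCP orientation; "contact_force": force on the tool from outside, world axes, zero at the start; "wrist_torque": the same for the moment, N m; "gripper_width": finger opening in mm.
Only numpy, scipy, OpenCV 4.12 (cv2) and the standard library are available. Lean on these libraries where they do the work, as an engineer would, in place of code of your own. Each camera call takes 0.05 s, during which the arm holds its last target.

TASK

Pick up the blue sorting card and use it to press the tipping pan's open mouth gently down onto its rubber stop and hold it there, blocking most of the mouth so that all four orange balls roll out through the gap left beside the card and into the green tray, which may stand before either half of the mouth. Touch the pan only with the card, press with well under 25 newtons, and do not shift the tray, the orange fastener bin or the oil bottle beside the pan. When all the balls are in the tray, let the pan come back up and stand the card upright on the bench again, clear of everything.

Things in the scene. Friction and masses are not known exactly. Their poses are not given: they have to be found in the camera images.
- stand: Grey stand of the tipping pan, fixed to the bench; foot 100 x 236 mm. Origin: bench level, under the pan's axis. Its -x axis points where the pan's mouth looks (roughly to the robot), y runs along the pan's axis, z up. The axis is 85 mm above the bench.
- pan (a joint): Aluminium pan on the stand's horizontal axis, rad: 0 = at rest, leaning back 0.10 (mouth higher than rear); grows as the mouth is pressed down, against a spring (about 3 to 7 N). At 0.40 (floor slopes 0.30 down to the mouth) it is on its rubber stop, which yields about 1 mm per 5 N without the value growing. Flat slippery floor, its top 10 mm above the axis along its normal, 4 mm thick.
- pan_lip (a point): Middle of the pan's mouth edge, on the floor's upper face, 115 mm before the axis; axes are the pan's own: -x out of the mouth, y along the edge, z normal to the floor. Inside the pan is 190 mm wide (y) and 157 mm long (rear wall 42 mm behind the axis); the mouth has no wall; side and rear walls are 42 mm high and 4 mm thick.
- card: Sorting card, 0.18 kg: upright blue plate 135 mm wide (y), 3 thick (x), 90 high, a black grip bar along its top and a steel foot at its bottom edge on which it stands. Foot 80 mm long (y, centred), 5 thick, reaching 38 mm to -x and 1.5 mm to +x of the plate's middle. Origin: middle of the plate's bottom edge; z up. In use the foot points out of the mouth.
- card_grip (a point): Centre of the card's black grip bar, 97 mm above the card's bottom edge and in the plate's plane; the bar is 14 mm thick (x), 70 mm long (y), 30 mm high (z, from 82 to 112 mm). A card set square across the mouth traps the balls behind it; set aslant it steers them to the gap.
- tray: Empty green open tray, loose, 140 (x) x 116 (y) x 44 mm high, walls and floor 4 mm. Origin: centre of its underside. It stands before and below the mouth, centred about 62 mm to one side (y) of the pan's middle, either side.
- fastener_bin: Orange open bin of fasteners, 79 x 101 x 42 mm, loose, origin at the centre of its underside; stands before the other half of the mouth. No ball belongs in it.
- oil_bottle: Small white and blue oil bottle with red nozzle, 40 mm across, 125 mm tall, standing; origin at the centre of its underside. Bystander.
- ball1_center (a point): Centre of orange hard plastic ball 1, 40 mm across, 35 g; at the start it lies in the pan by the rear wall and rolls freely.
- ball2_center (a point): Centre of orange hard plastic ball 2, 40 mm across, 35 g; at the start it lies in the pan by the rear wall and rolls freely.
- ball3_center (a point): Centre of orange hard plastic ball 3, 40 mm across, 35 g; at the start it lies in the pan by the rear wall and rolls freely.
- ball4_center (a point): Centre of orange hard plastic ball 4, 40 mm across, 35 g; at the start it lies in the pan by the rear wall and rolls freely.
Things that resemble listed ones, but are neither listed nor needed, are in the scene too. What is shaped like the part that bears ball1_center but turquoise is not meant.

How it is judged (in metres and radians):
On the way, in this order (a step that is already met when the one before it is completed fails the run):
1. the card bears on the pan, with all balls still in the pan (contact force between card and stand above 0.8 N and value of joint pan below 0.3 rad and z of each of ball1_center, ball2_center, ball3_center, ball4_center in the frame of stand above 0.075 m), for 0.05 s.
2. the card holds the pan down on its rubber stop for half a second (value of joint pan above 0.385 rad and contact force between card and stand above 1 N), for 0.5 s.
At the end, for the whole second after the job is handed in: All four ball centres lie inside the green tray (within 66 x 54 mm of its centre, less than 60 mm above its underside); the pan is back up (joint below 0.06); the card stands upright on the bench (within 0.1 rad, at rest), its grip over 110 mm from the tray's centre and not touching the pan (x of ball1_center in the frame of tray between -0.066 and 0.066 m and y of ball1_center in the frame of tray between -0.054 and 0.054 m and z of each of ball1_center, ball2_center, ball3_center, ball4_center in the frame of tray below 0.06 m and x of ball2_center in the frame of tray between -0.066 and 0.066 m and y of ball2_center in the frame of tray between -0.054 and 0.054 m and x of ball3_center in the frame of tray between -0.066 and 0.066 m and y of ball3_center in the frame of tray between -0.054 and 0.054 m and x of ball4_center in the frame of tray between -0.066 and 0.066 m and y of ball4_center in the frame of tray between -0.054 and 0.054 m and value of joint pan below 0.06 rad and angle between card's own z axis and vertical below 0.1 rad and height (world z) of card below 0.006 m and linear speed of card below 0.02 m/s and horizontal distance between card_grip and tray above 0.11 m and contact force between card and stand below 0.1 N).
It fails at once if the card presses the pan with more than 25 N (contact force between card and stand above 25 N).
It fails at once if the robot's arm or fingers touch the pan or its stand (over 1 N) (contact force between any of the arm, the fingers and stand above 1 N).
It fails at once if the tray is shifted over 30 mm (distance of tray from where it was at the start of the episode above 0.03 m).
It fails at once if the fastener bin is shifted over 30 mm (distance of fastener_bin from where it was at the start of the episode above 0.03 m).
It fails at once if the oil bottle is shifted over 30 mm (distance of oil_bottle from where it was at the start of the episode above 0.03 m).
It also fails if it takes over 54 s, if anything falls off the work surface, if the arm or the gripper's body presses on something with over 40 N, if the wrist force passes 120 N, or if a joint passes its speed limit or range.

## Working session

There is one attempt and no reset: what is moved stays moved. The work goes in short steps, Python scripts to look and compute and a tool call to move; the robot and the scene stay as the last step left them, time stands still between calls to the robot, and variables do not carry over. Pictures are saved under pics/ and viewed, and the job is handed in when it is done.

Besides the shell and the picture viewer there is one more tool, called after "Emit:" as a command line: name --argument value ..., lists and objects as JSON in quotes. arm_command: Moves the arm, as the interface text tells. Its arguments: {"type":"object","properties":{"commands":{"type":"array"},"jaw":{"type":"number"}},"required":["commands"]}

```bash
ls -la; mkdir -p pics
python3 - <<'E'
from bench import arm
import cv2
print(arm.read_state())
for n in ["scene","side","wrist"]:
    im=arm.get_image(n); cv2.imwrite(f"pics/{n}0.png",im[:,:,::-1]); print(n,arm.camera_info(n))
E
```

```text
total 12
drwxr-xr-x  3 agent agent 4096 Dec  6 22:40 .
drwxr-xr-x 23 root  root  4096 Dec  6 22:40 ..
drwxr-xr-x  2 agent agent 4096 Dec  6 22:40 pics
{'clock': 0.0, 'joints': array([-9.15412127e-01,  3.85568731e-01,  6.60862542e-03, -5.17872547e-04,
       -1.19402327e+00, -2.58642175e-01]), 'joint_vel': array([-0.00058284, -0.00136811, -0.00048313,  0.00035975, -0.00100241,
       -0.00032971]), 'joint_efforts': array([ 7.58769274e-04, -3.92280400e+01,  1.88402957e+01,  4.18611065e+00,
       -4.61568357e-03, -5.05251990e-05]), 'position': array([ 241.32040115, -575.88116563,  230.20472178]), 'ee_rot': array([-1.96978769e-01,  9.80407115e-01,  1.08749911e-03, -2.66567850e-04]), 'contact_force': array([-0.07389792,  0.35599388,  0.11501494]), 'wrist_torque': array([-0.0151786 , -0.00478825, -0.01156617]), 'gripper_width': 85.25969953686497}
scene {'camera_matrix': array([[382.34239348,   0.        , 276.52797289],
       [  0.        , 382.34239348, 210.5682767 ],
       [  0.        ,   0.        ,   1.        ]]), 'k1': -0.03990897404004397, 'world_from_camera': array([[ 7.9795272
[... 762 characters left out ...]
 -5.75058031e-01,
         7.09726497e+02],
       [ 0.00000000e+00,  0.00000000e+00,  0.00000000e+00,
         1.00000000e+00]])}
wrist {'camera_matrix': array([[328.7604557 ,   0.        , 272.77316158],
       [  0.        , 328.7604557 , 205.97456478],
       [  0.        ,   0.        ,   1.        ]]), 'k1': -0.05943492390613446, 'world_from_camera': array([[-3.86709756e-01,  8.88232333e-01,  2.47989693e-01,
         1.79036157e+02],
       [ 9.22200503e-01,  3.72074157e-01,  1.05390008e-01,
        -6.02097689e+02],
       [ 1.34025662e-03,  2.69451564e-01, -9.63013011e-01,
         3.74588516e+02],
       [ 0.00000000e+00,  0.00000000e+00,  0.00000000e+00,
         1.00000000e+00]])}
```

View pics/scene0.png

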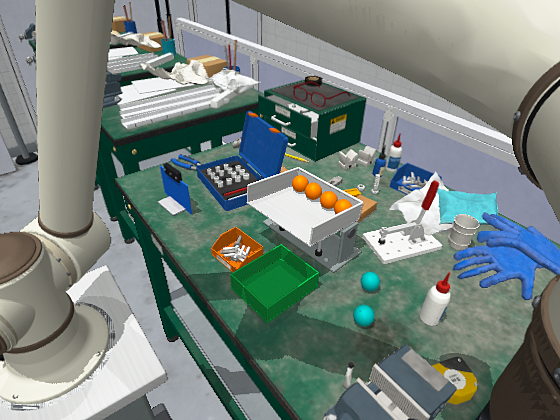

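View pics/side0.png

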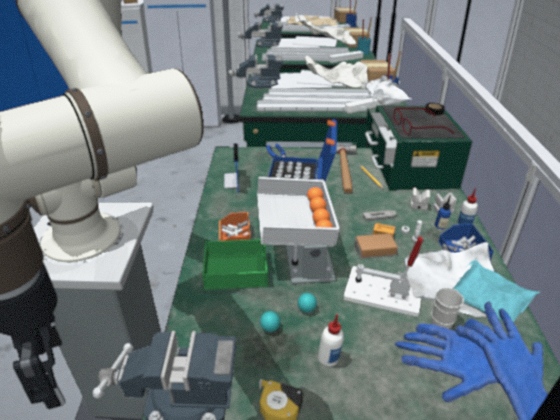

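View pics/wrist0.png

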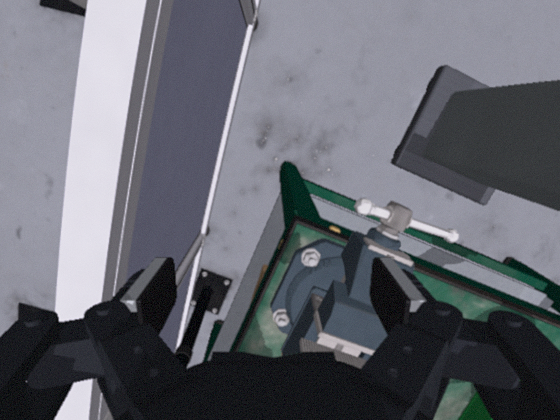

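The scene view shows the blue card with black bar at (176,190) and the pan with four orange balls at (305,205). The green tray is at (276,282), the orange bin at (237,247), the oil bottle at (437,298) with a second one at (396,150), and turquoise decoy balls are at (370,282) and (363,316). Next I'll measure these.

```bash
cat > h.py <<'E'
import numpy as np, cv2
from bench import arm
def K(n):
    c=arm.camera_info(n); return np.array(c["camera_matrix"]),c["k1"],np.array(c["world_from_camera"])
def proj(n,P,c=None):
    k,k1,T=c or K(n); P=np.atleast_2d(P).astype(float)
    q=(P-T[:3,3])@T[:3,:3]; s=q[:,:2]/q[:,2:]; r2=(s**2).sum(1,keepdims=True)
    s=s*(1+k1*r2); return s*np.array([k[0,0],k[1,1]])+k[:2,2]
def ray(n,uv,c=None):
    k,k1,T=c or K(n); uv=np.atleast_2d(uv).astype(float)
    d=(uv-k[:2,2])/np.array([k[0,0],k[1,1]]); s=d.copy()
    for _ in range(20): s=d/(1+k1*(s**2).sum(1,keepdims=True))
    v=np.c_[s,np.ones(len(s))]@T[:3,:3].T
    return T[:3,3],v/np.linalg.norm(v,axis=1,keepdims=True)
def onz(n,uv,z,c=None):
    o,v=ray(n,uv,c); return o+v*((z-o[2])/v[:,2:])
def tw(n,p,c=None):
    T=(c or K(n))[2]; return T[:3,:3]@np.array(p)+T[:3,3]
E
python3 - <<'E'
from h import *
np.set_printoptions(precision=1,suppress=True)
for n in ["scene","side"]:
  for t in ["card","card_grip","pan","stand","pan_lip","tray","fastener_bin","oil_bottle","ball1_center"]:
    try:
      for d in arm.place_of(n,t)[:6]:
        if d["confidence"]>.15: print(n,t,round(d["confidence"],2),tw(n,d["centre"]),proj(n,tw(n,d["centre"]))[0])
    except Exception as e: print(n,t,e)
im=arm.get_image("scene"); 
cv2.imwrite("pics/s_card.png",cv2.resize(im[140:225,130:300,::-1],None,fx=4.5,fy=4.5,interpolation=cv2.INTER_CUBIC))
cv2.imwrite("pics/s_pan.png",cv2.resize(im[155:325,200:400,::-1],None,fx=3.5,fy=3.5,interpolation=cv2.INTER_CUBIC))
im=arm.get_image("side"); 
cv2.imwrite("pics/d_card.png",cv2.resize(im[130:300,190:390,::-1],None,fx=3.5,fy=3.5,interpolation=cv2.INTER_CUBIC))
E
```

```text
scene card 0.58 [373.1 280.4   2.9] [175.1 202.8]
scene card_grip 0.61 [377.6 279.6  94.9] [171.7 173.2]
scene pan it knows: ball1_center, ball2_center, ball3_center, ball4_center, card, card_grip, fastener_bin, oil_bottle, pan_lip, stand, tray
scene stand 0.65 [572.7 -39.5   5.8] [309.  235.9]
scene stand 0.19 [ 610.3 -100.3  112.6] [343.3 206.9]
scene pan_lip 0.68 [462.8 -48.1 103.3] [275.1 223. ]
scene tray 0.94 [ 409.5 -117.     0.6] [274.  287.5]
scene fastener_bin 0.64 [399.8   7.9   2. ] [237.8 255.5]
scene oil_bottle 0.66 [ 604.7 -358.9    1.6] [428.6 317.3]
scene ball1_center 0.78 [ 497.  -287.3   15.4] [364.7 316.1]
scene ball1_center 0.7 [ 567.9 -232.8   19.3] [368.8 280.9]
scene ball1_center 0.6 [ 608.7 -100.6  112.6] [342.8 207.2]
side card 0.73 [381.  275.5  -0.7] [236.8 181. ]
side card_grip 0.58 [383.4 280.2  94.9] [236.2 152. ]
side pan it knows: ball1_center, ball2_center, ball3_center, ball4_center, card, card_grip, fastener_bin, oil_bottle, pan_lip, stand, tray
side stand 0.62 [578.5 -38.5  -0.9] [306.6 248.7]
side pan_lip 0.66 [599.7 -11.5 110.4] [317.  204.8]
side pan_lip 0.55 [465.4 -51.1 109.1] [259.  214.6]
side fastener_bin 0.56 [401.3  11.7   0.6] [235.8 234.9]
side oil_bottle 0.91 [ 606.2 -360.6   -2.6] [327.7 358.7]
side ball1_center 0.57 [ 491.8 -289.5   16.6] [268.  322.8]
side ball1_center 0.53 [ 610.6 -104.2  113.2] [324.5 227.8]
side ball1_center 0.53 [ 571.6 -236.7   17.3] [307.3 303.2]
```

View pics/s_card.png

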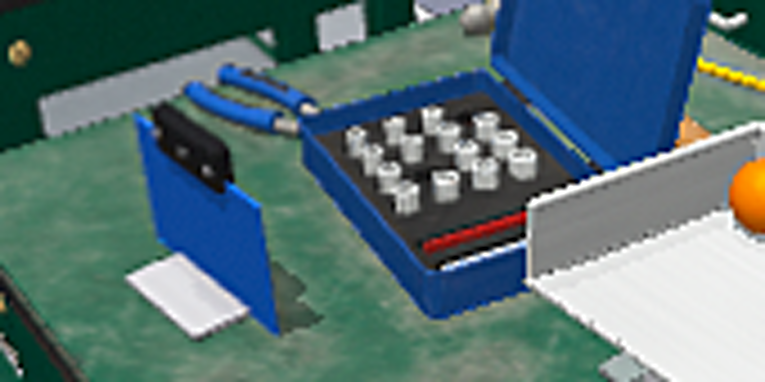

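View pics/s_pan.png

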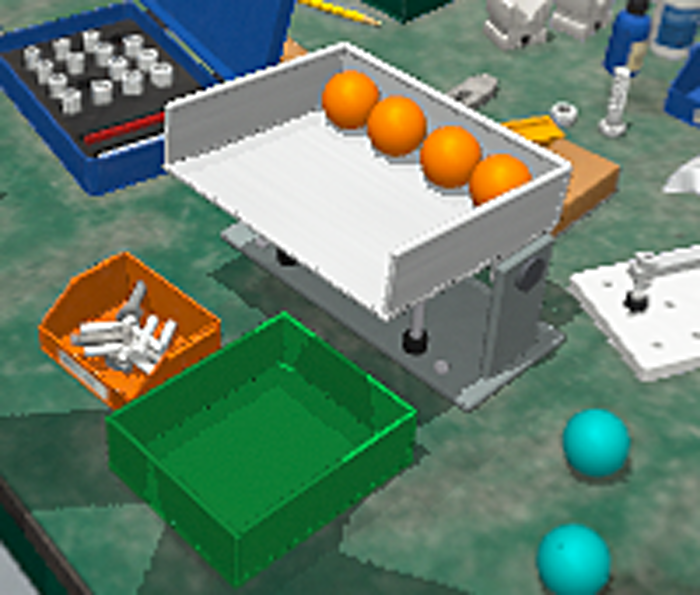

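View pics/d_card.png

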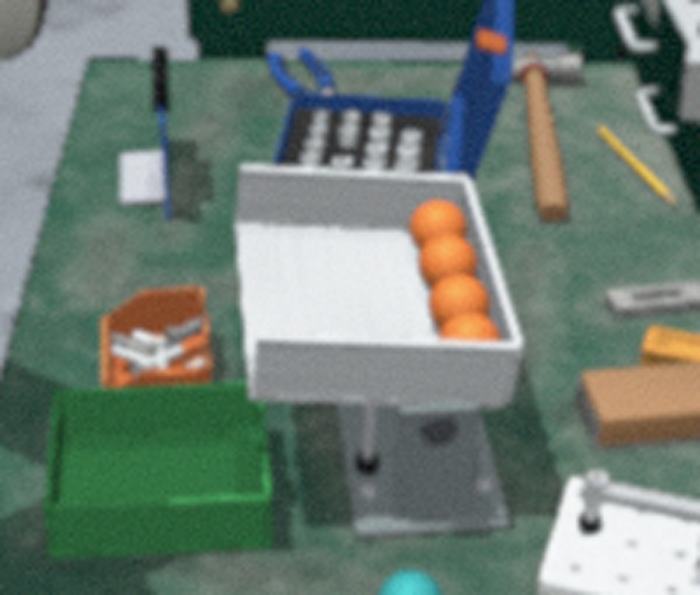

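The card I want is the free-standing blue plate with the black bar and steel foot at scene (176,190), and the close crop confirms it. The blue things it could be mistaken for are the box lid at (262,145), the pliers at (185,160) and the blue bin at (410,175). Now I'll fit the models to the corner pixels.

```bash
cat > fit.py <<'E'
from h import *
from scipy.optimize import least_squares
np.set_printoptions(precision=2,suppress=True)
def Rz(a): c,s=np.cos(a),np.sin(a); return np.array([[c,-s,0],[s,c,0],[0,0,1]])
def pan2stand(P,q): # pan value q
    a=0.10-q; c,s=np.cos(a),np.sin(a)
    R=np.array([[c,0,s],[0,1,0],[-s,0,c]]); return np.atleast_2d(P)@R.T+[0,0,85]
def fit(obs,x0):
    C={n:K(n) for n in obs}
    def f(p): 
        r=[]
        for n,l in obs.items():
            P=np.array([a for a,b in l])@Rz(p[2]).T+[p[0],p[1],0]
            r.append((proj(n,P,C[n])-np.array([b for a,b in l])).ravel())
        return np.concatenate(r)
    s=least_squares(f,x0,loss="soft_l1",x_scale=[10,10,.1]); return s.x,f(s.x)
E
python3 - <<'E'
from fit import *
W=52
pp=lambda x,y,z:pan2stand([x,y,z],0)[0]
pan={"scene":[(pp(-115,99,6),(247.4,203)),(pp(-115,-99,6),(310.6,245.6)),(pp(-115,-99,W),(312.3,228.7)),(pp(-115,99,W),(247.4,184.4)),(pp(46,-99,W),(362.6,203.6)),(pp(46,99,W),(298.6,167.9))],
"side":[(pp(-115,99,W),(258,177.1)),(pp(-115,-99,W),(262.6,228)),(pp(-115,-99,6),(262,244.3)),(pp(46,-99,W),(339.1,228.9)),(pp(46,99,W),(324.9,179.1)),(pp(46,-99,6),(335.7,245.7))]}
card={"scene":[((0,-67.5,0),(191.8,214)),((0,-67.5,90),(188.2,186)),((0,67.5,90),(160.4,165.6)),((0,67.5,0),(165.6,193.8)),((-38,40,5),(158.2,201.8)),((-38,-40,5),(173.8,214.9))],
"side":[((0,-67.5,0),(238,192.3)),((-38,40,5),(224.3,174.3)),((-38,-40,5),(224.9,188))]}
t=[(-70,58),(70,58),(70,-58),(-70,-58)]
tray={"scene":[((-70,58,44),(230.9,275.6)),((-70,-58,44),(268,309.3)),((70,-58,44),(318.6,272.1)),((70,58,44),(280.9,245)),((-70,-58,0),(267.1,322.1))],
"side":[((-70,58,44),(207.7,242.3)),((70,58,44),(264.9,240)),((70,-58,44),(267.1,266.6)),((-70,-58,44),(204.3,275.7)),((-70,-58,0),(204.3,287.7)),((70,-58,0),(267,284.3))]}
for nm,o,x0 in [("pan",pan,[575,-39,.09]),("card",card,[377,278,.1]),("tray",tray,[410,-117,0])]:
    for k in [["scene"],["side"],["scene","side"]]:
        x,r=fit({n:o[n] for n in k},x0); print(nm,k,x*[1,1,1000],"res",np.abs(r).max(),np.sqrt((r**2).mean()))
    print(r.reshape(-1,2))
E
```

```text
pan ['scene'] [576.8  -39.31  86.2 ] res 1.743687497022222 0.8767790863104923
pan ['side'] [578.48 -39.36  97.49] res 1.2714243285425368 0.677987040343189
pan ['scene', 'side'] [578.06 -38.69  93.45] res 1.5889597984408113 0.8516526448130263
[[-0.71 -0.31]
 [-0.24  1.36]
 [ 1.33 -0.82]
 [ 0.22  0.52]
 [ 1.56 -1.39]
 [ 0.25 -1.01]
 [ 0.38 -0.01]
 [ 0.22 -1.59]
 [-0.96 -0.48]
 [-0.04 -0.06]
 [-1.21  1.06]
 [-0.43  0.09]]
card ['scene'] [379.67 274.75 112.07] res 1.0274383360054742 0.3810978376509371
card ['side'] [382.47 273.31 131.24] res 1.0027554821629678 0.500542105954995
card ['scene', 'side'] [380.54 275.24 121.52] res 1.0244745738538086 0.5608681640325143
[[ 1.02  0.71]
 [ 0.32 -0.32]
 [-0.2  -0.15]
 [-0.04 -0.45]
 [ 0.08 -0.39]
 [ 0.41 -0.35]
 [-0.55  0.65]
 [-0.57 -0.86]
 [-0.87 -0.79]]
tray ['scene'] [ 409.59 -118.84   92.93] res 2.050841754494627 1.0348391897672586
tray ['side'] [ 413.42 -115.32   91.87] res 3.8320110257134274 1.921661294537155
tray ['scene', 'side'] [ 411.92 -117.24   91.65] res 4.438282939399301 1.7440961656138714
[[-0.82 -2.03]
 [ 0.19 -1.19]
 [ 1.37 -0.77]
 [ 0.23 -2.16]
 [ 1.1   0.88]
 [-3.16 -1.86]
 [-0.67 -2.38]
 [ 0.12  4.44]
 [-2.45 -1.35]
 [-0.46  1.38]
 [ 0.47  1.45]]
```

```bash
cat > plan.py <<'E'
from h import *
import sys
from scipy.spatial.transform import Rotation as R
def rows(target,yaw_deg,vmax=48,n=5,rmax=8.5):
    """target TCP xyz mm, yaw of tool y axis; prints n rows (tool axes)"""
    s=arm.read_state(); p=np.array(s["position"]); M=R.from_quat(s["ee_rot"]).as_matrix()
    y=np.degrees(np.arctan2(M[1,1],M[0,1]))
    dy=(yaw_deg-y+180)%360-180
    out=[]; target=np.array(target,float)
    for i in range(n):
        d=target-p; L=np.linalg.norm(d)
        st=d if L<=vmax else d*vmax/L
        r=np.clip(-dy,-rmax,rmax)           # roll about tool z (down)
        t=M.T@st/1000; out+= [*np.round(t,4),round(float(r),2)]
        p=p+st; M=M@R.from_euler("z",r,degrees=True).as_matrix(); dy+=r
    print("clock",round(s["clock"],2),"pos",np.round(s["position"],1),"yaw",round(y,1),"F",np.round(s["contact_force"],1),"w",round(s["gripper_width"],1))
    print("remaining",np.round(target-p,1),round(dy,1)); print([float(v) for v in out])
if __name__=="__main__":
    a=[float(v) for v in sys.argv[1:]]; rows(a[:3],a[3],*(a[4:5]))
E
python3 plan.py 410 -300 250 186.9
```

```text
clock 1.05 pos [ 241.6 -576.4  231.3] yaw 112.7 F [-1.2 -0.6  0.1] w 85.5
remaining [43.8 71.8  4.9] 31.7
[-0.0388, 0.0281, -0.0028, -8.5, -0.0425, 0.0221, -0.0028, -8.5, -0.0453, 0.0155, -0.0028, -8.5, -0.0471, 0.0087, -0.0028, -8.5, -0.0479, 0.0016, -0.0028, -8.5]
```

Emit:
arm_command --commands '[-0.0388,0.0281,-0.0028,-8.5,-0.0425,0.0221,-0.0028,-8.5,-0.0453,0.0155,-0.0028,-8.5,-0.0471,0.0087,-0.0028,-8.5,-0.0479,0.0016,-0.0028,-8.5]' --jaw 1

```text
clock: 1.55
position: [365.6, -369.4, 243.7]
ee_rot: [-0.543, 0.84, 0.0, -0.001]
contact_force: [1.6, 0.2, -0.0]
gripper_width: 85.3
```

```bash
python3 plan.py 430 0 260 186.9
```

```text
clock 1.55 pos [ 365.6 -369.4  243.7] yaw 155.7 F [ 1.6  0.2 -0. ] w 85.3
remaining [ 23.2 133.2   5.9] 0.0
[-0.0465, 0.0119, -0.0021, -8.5, -0.0477, 0.0049, -0.0021, -8.5, -0.0479, -0.0022, -0.0021, -8.5, -0.0471, -0.0092, -0.0021, -5.67, -0.0459, -0.0138, -0.0021, -0.0]
```

Emit:
arm_command --commands '[-0.0465,0.0119,-0.0021,-8.5,-0.0477,0.0049,-0.0021,-8.5,-0.0479,-0.0022,-0.0021,-8.5,-0.0471,-0.0092,-0.0021,-5.67,-0.0459,-0.0138,-0.0021,0]'

```text
clock: 2.05
position: [408.4, -124.3, 255.5]
ee_rot: [0.752, -0.659, 0.002, -0.001]
contact_force: [1.1, 0.5, 0.3]
gripper_width: 85.3
```

```bash
python3 plan.py 390 240 250 186.9
```

```text
clock 2.05 pos [ 408.4 -124.3  255.5] yaw -172.4 F [1.1 0.5 0.3] w 85.3
remaining [ -6.3 124.6  -1.9] 0.0
[-0.0478, -0.0039, 0.0006, 0.69, -0.0479, -0.0034, 0.0006, -0.0, -0.0479, -0.0034, 0.0006, -0.0, -0.0479, -0.0034, 0.0006, -0.0, -0.0479, -0.0034, 0.0006, -0.0]
```

Emit:
arm_command --commands '[-0.0478,-0.0039,0.0006,0.7,-0.048,-0.0034,0.0006,0,-0.048,-0.0034,0.0006,0,-0.048,-0.0034,0.0006,0,-0.048,-0.0034,0.0006,0]'

```text
clock: 2.55
position: [395.5, 125.4, 255.1]
ee_rot: [0.749, -0.663, 0.004, -0.004]
contact_force: [1.9, 0.7, -0.3]
gripper_width: 85.5
```

```bash
python3 plan.py 381 275 180 186.9
python3 - <<'E'
from h import *
im=arm.get_image("wrist"); cv2.imwrite("pics/w1.png",im[:,:,::-1]); print(arm.camera_info("wrist")["world_from_camera"].round(2))
c=K("wrist")
for d in arm.place_of("wrist","card_grip")+arm.place_of("wrist","card"): print(d["confidence"],tw("wrist",d["centre"]))
E
```

```text
clock 2.55 pos [395.5 125.4 255.1] yaw -173.1 F [ 1.9  0.7 -0.3] w 85.5
remaining [0. 0. 0.] 0.0
[-0.0429, -0.0008, 0.0215, 0.03, -0.0429, -0.0008, 0.0215, -0.0, -0.0429, -0.0008, 0.0215, -0.0, -0.0215, -0.0004, 0.0107, -0.0, 0.0, 0.0, 0.0, -0.0]
[[-9.9000e-01 -1.3000e-01 -2.0000e-02  4.0338e+02]
 [-1.3000e-01  9.5000e-01  2.7000e-01  6.3460e+01]
 [-1.0000e-02  2.7000e-01 -9.6000e-01  3.9910e+02]
 [ 0.0000e+00  0.0000e+00  0.0000e+00  1.0000e+00]]
0.83 [378.95234845 280.31639045  96.19629344]
0.75 [380.5010545  275.29081322  -2.61198093]
```

View pics/w1.png

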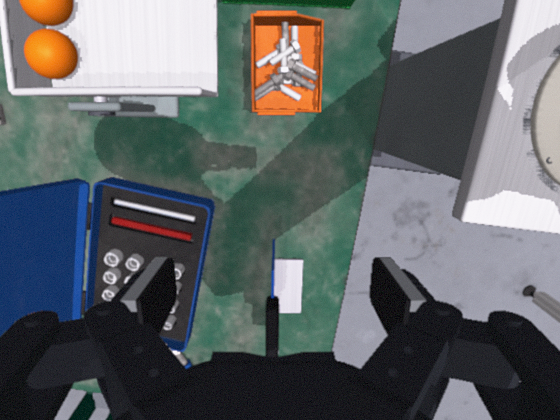

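Emit:
arm_command --commands '[-0.043,-0.0008,0.0215,0,-0.043,-0.0008,0.0215,0,-0.043,-0.0008,0.0215,0,-0.0215,-0.0004,0.0107,0,0,0,0,0]'

```text
clock: 3.2
position: [382.9, 276.3, 179.3]
ee_rot: [0.747, -0.664, 0.005, -0.006]
contact_force: [-0.4, -0.3, 0.5]
gripper_width: 85.2
```

```bash
python3 plan.py 380.5 275.5 79 186.9 35
python3 - <<'E'
from h import *
im=arm.get_image("wrist"); cv2.imwrite("pics/w2.png",im[:,:,::-1])
print(proj("wrist",[[380.5,275.3,112]]))
E
```

```text
clock 3.2 pos [382.9 276.3 179.3] yaw -173.3 F [-0.4 -0.3  0.5] w 85.2
remaining [0. 0. 0.] 0.0
[0.0002, 0.0014, 0.035, -0.17, 0.0002, 0.0014, 0.035, -0.0, 0.0002, 0.0012, 0.0303, -0.0, 0.0, 0.0, 0.0, -0.0, 0.0, 0.0, 0.0, -0.0]
[[278.86349872 218.40284463]]
```

View pics/w2.png

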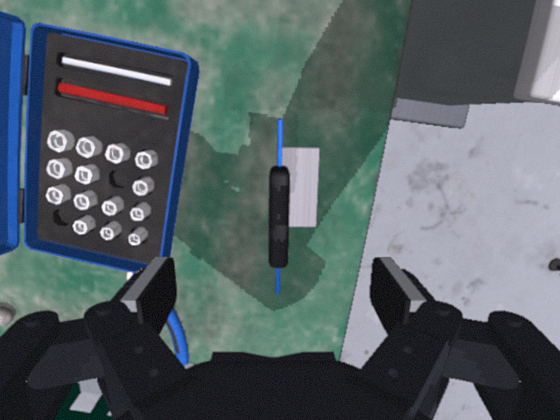

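Emit:
arm_command --commands '[0.0002,0.0014,0.035,0,0.0002,0.0014,0.035,0,0.0002,0.0008,0.0303,0,0,0,0,0,0,0,0,0]'

```text
clock: 3.75
position: [386.1, 270.0, 82.7]
ee_rot: [0.744, -0.668, 0.005, -0.011]
contact_force: [0.4, -0.4, 0.1]
gripper_width: 85.5
```

```bash
python3 plan.py 380.5 275.5 79 186.9 35
python3 - <<'E'
from h import *
im=arm.get_image("wrist"); cv2.imwrite("pics/w3.png",im[:,:,::-1])
E
```

```text
clock 3.75 pos [386.1 270.   82.7] yaw -173.8 F [ 0.4 -0.4  0.1] w 85.5
remaining [0. 0. 0.] 0.0
[-0.006, 0.0051, 0.0036, -0.71, 0.0, 0.0, 0.0, -0.0, 0.0, 0.0, 0.0, -0.0, 0.0, 0.0, 0.0, -0.0, 0.0, 0.0, 0.0, -0.0]
```

View pics/w3.png

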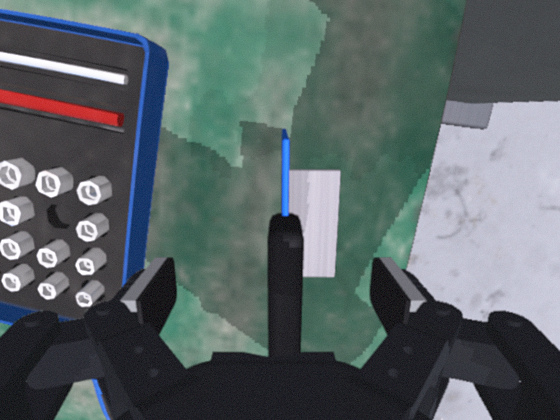

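Emit:
arm_command --commands '[-0.0055,0.005,0.0036,-0.7,0,0,0,0,0,0,0,0,0,0,0,0,0,0,0,0]'

```text
clock: 4.3
position: [382.3, 277.6, 84.3]
ee_rot: [0.748, -0.663, 0.004, -0.017]
contact_force: [-0.0, 0.8, -0.4]
gripper_width: 85.7
```

```bash
python3 plan.py 380.5 275.5 79 186.9 35
python3 - <<'E'
from h import *
s=arm.read_state(); print(R:=__import__("scipy.spatial.transform",fromlist=["Rotation"]).Rotation.from_quat(s["ee_rot"]).as_matrix().round(4), s["joints"].round(4))
E
```

```text
clock 4.3 pos [382.3 277.6  84.3] yaw -173.1 F [-0.   0.8 -0.4] w 85.7
remaining [0. 0. 0.] 0.0
[0.002, 0.0022, 0.0052, 0.02, 0.0, 0.0, 0.0, -0.0, 0.0, 0.0, 0.0, -0.0, 0.0, 0.0, 0.0, -0.0, 0.0, 0.0, 0.0, -0.0]
[[ 0.1209 -0.9922  0.0292]
 [-0.9925 -0.1204  0.0195]
 [-0.0158 -0.0313 -0.9994]] [ 0.982   0.2863 -0.5857  0.0218 -0.6665 -0.878 ]
```

Run:
```python
from h import *
for i in range(4):
    s=arm.read_state(); print(s["clock"],s["position"].round(2),s["ee_rot"].round(4),s["joint_vel"].round(3)); 
    if i<3: arm.get_image("side")
```

```text
4.3 [382.31 277.62  84.3 ] [ 0.7484 -0.663   0.0045 -0.017 ] [ 0.003 -0.007  0.005  0.001 -0.002  0.   ]
4.35 [382.31 277.58  84.23] [ 0.7484 -0.663   0.0045 -0.0169] [-0.003  0.006 -0.004  0.001  0.001 -0.001]
4.4 [382.23 277.43  84.05] [ 0.7484 -0.663   0.0045 -0.0167] [-0.001  0.006 -0.004 -0.001 -0.    -0.002]
4.45 [382.2  277.36  83.94] [ 0.7484 -0.663   0.0045 -0.0165] [ 0.     0.003 -0.002 -0.002  0.002  0.002]
```

Emit:
arm_command --commands '[0,0,0,0,0,0,0,0,0,0,0,0,0,0,0,0,0,0,0,0]'

```text
clock: 4.95
position: [382.1, 277.2, 83.6]
ee_rot: [0.748, -0.663, 0.005, -0.016]
contact_force: [0.4, 0.7, -0.3]
gripper_width: 85.7
```

Run:
```python
from h import *
s=arm.read_state(); print(s["clock"],s["position"].round(2),s["ee_rot"].round(4),s["joint_vel"].round(3));
```

```text
4.95 [382.1  277.17  83.57] [ 0.7484 -0.6631  0.0046 -0.016 ] [-0.001  0.001  0.001 -0.    -0.    -0.001]
```

Emit:
arm_command --commands '[0.001,0.0008,0.002,0,0.0005,0.0005,0.0015,0,0,0.0003,0.001,0,0,0,0,0,0,0,0,0]'

```text
clock: 5.45
position: [380.6, 275.2, 78.4]
ee_rot: [0.748, -0.663, 0.005, -0.016]
contact_force: [-0.4, -0.2, -0.2]
gripper_width: 85.3
```

```bash
python3 plan.py 380.5 275.5 79 186.9 35
python3 - <<'E'
from h import *
s=arm.read_state(); print(s["ee_rot"].round(4))
E
```

```text
clock 5.45 pos [380.6 275.2  78.4] yaw -173.1 F [-0.4 -0.2 -0.2] w 85.3
remaining [0. 0. 0.] 0.0
[-0.0003, 0.0001, -0.0006, -0.0, 0.0, 0.0, 0.0, -0.0, 0.0, 0.0, 0.0, -0.0, 0.0, 0.0, 0.0, -0.0, 0.0, 0.0, 0.0, -0.0]
[ 0.7483 -0.6631  0.0046 -0.0158]
```

Small moves track well. Closing the jaw.

Emit:
arm_command --commands '[0,0,0,0,0,0,0,0,0,0,0,0,0,0,0,0,0,0,0,0]' --jaw 0

```text
clock: 5.95
position: [380.8, 275.5, 78.8]
ee_rot: [0.748, -0.663, 0.005, -0.016]
contact_force: [-5.4, -1.1, 13.9]
gripper_width: 13.4
```

```bash
python3 plan.py 380.5 275.5 110 186.9 15
```

```text
clock 5.95 pos [380.8 275.5  78.8] yaw -173.1 F [-5.4 -1.1 13.9] w 13.4
remaining [0. 0. 0.] 0.0
[-0.0002, -0.0003, -0.015, 0.0, -0.0002, -0.0003, -0.015, -0.0, -0.0, -0.0, -0.0012, -0.0, 0.0, 0.0, 0.0, -0.0, 0.0, 0.0, 0.0, -0.0]
```

Emit:
arm_command --commands '[0,0,-0.01,0,0,0,-0.02,0,0,0,-0.03,0,0,0,-0.03,0,0,0,-0.02,0]'

```text
clock: 6.45
position: [374.9, 270.2, 189.3]
ee_rot: [0.748, -0.664, 0.005, -0.009]
contact_force: [0.3, 0.4, -1.8]
gripper_width: 13.2
```

Emit:
arm_command --commands '[0,0,-0.02,0,0,0,-0.02,0,0,0,-0.01,0,0,0,0,0,0,0,0,0]'

```text
clock: 6.95
position: [372.8, 268.9, 244.0]
ee_rot: [0.748, -0.664, 0.003, -0.012]
contact_force: [0.1, -0.2, -3.1]
gripper_width: 13.3
```

```bash
python3 plan.py 440 120 255 165.2 35;python3 - <<'E'
from h import *
s=arm.read_state(); print(s["ee_rot"].round(4))
im=arm.get_image("wrist"); cv2.imwrite("pics/w4.png",im[:,:,::-1])
im=arm.get_image("side"); cv2.imwrite("pics/d4.png",im[:,:,::-1])
E
```

```text
clock 6.95 pos [372.8 268.9 244. ] yaw -173.2 F [ 0.1 -0.2 -3.1] w 13.3
remaining [0. 0. 0.] 0.0
[0.0333, -0.0106, -0.0025, 8.5, 0.0314, -0.0154, -0.0025, 8.5, 0.0287, -0.0198, -0.0025, 4.57, 0.0271, -0.0221, -0.0025, -0.0, 0.0184, -0.015, -0.0017, -0.0]
[ 0.7476 -0.6641  0.0035 -0.0116]
```

View pics/w4.png

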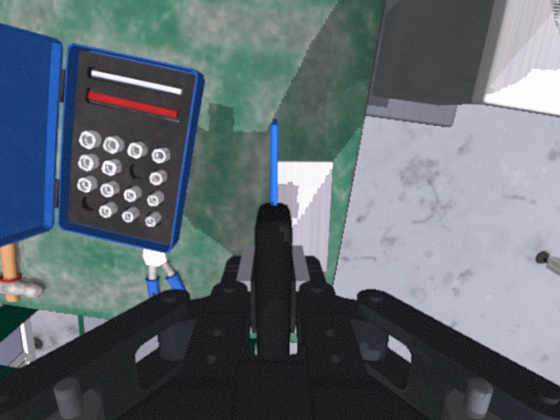

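View pics/d4.png

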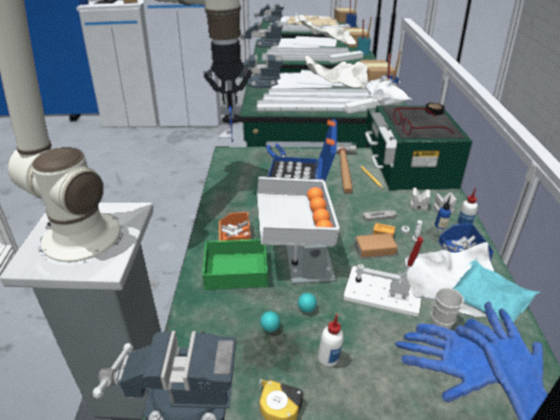

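Emit:
arm_command --commands '[0.02,-0.006,-0.0025,5,0.032,-0.013,-0.0025,8.5,0.03,-0.018,-0.0025,8.2,0.027,-0.022,-0.002,0,0.024,-0.019,-0.0017,0]'

```text
clock: 7.55
position: [434.1, 123.1, 248.9]
ee_rot: [-0.606, 0.795, -0.001, 0.006]
contact_force: [0.6, 0.1, -2.7]
gripper_width: 13.0
```

```bash
python3 plan.py 470.6 -24.2 255 165.2 30
```

```text
clock 7.55 pos [434.1 123.1 248.9] yaw 164.6 F [ 0.6  0.1 -2.7] w 13.0
remaining [ 0.4 -1.8  0.1] 0.0
[0.0261, -0.0147, -0.0013, -0.59, 0.0263, -0.0144, -0.0013, -0.0, 0.0263, -0.0144, -0.0013, -0.0, 0.0263, -0.0144, -0.0013, -0.0, 0.0263, -0.0144, -0.0013, -0.0]
```

Emit:
arm_command --commands '[0.026,-0.0145,-0.0013,-0.6,0.026,-0.0145,-0.0013,0,0.026,-0.0145,-0.0013,0,0.022,-0.012,-0.001,0,0.013,-0.007,0,0]'

```text
clock: 8.05
position: [464.6, -9.8, 247.8]
ee_rot: [-0.609, 0.793, 0.0, 0.0]
contact_force: [0.3, 0.5, -1.1]
gripper_width: 13.3
```

```bash
python3 plan.py 470.6 -24.2 230 165.2 30;python3 - <<'E'
from h import *
s=arm.read_state(); print(s["ee_rot"].round(4))
for n in ["wrist","side","scene"]:
  im=arm.get_image(n); cv2.imwrite(f"pics/{n}5.png",im[:,:,::-1])
im=cv2.imread("pics/side5.png"); cv2.imwrite("pics/side5c.png",cv2.resize(im[130:300,180:380],None,fx=3.5,fy=3.5,interpolation=cv2.INTER_CUBIC))
im=cv2.imread("pics/scene5.png"); cv2.imwrite("pics/scene5c.png",cv2.resize(im[130:300,200:400],None,fx=3.5,fy=3.5,interpolation=cv2.INTER_CUBIC))
E
```

```text
clock 8.05 pos [464.6  -9.8 247.8] yaw 165.1 F [ 0.3  0.5 -1.1] w 13.3
remaining [0. 0. 0.] 0.0
[0.0124, -0.0096, 0.0178, -0.13, 0.0, 0.0, 0.0, -0.0, 0.0, 0.0, 0.0, -0.0, 0.0, 0.0, 0.0, -0.0, 0.0, 0.0, 0.0, -0.0]
[-6.092e-01  7.930e-01  2.000e-04  1.000e-04]
```

View pics/wrist5.png

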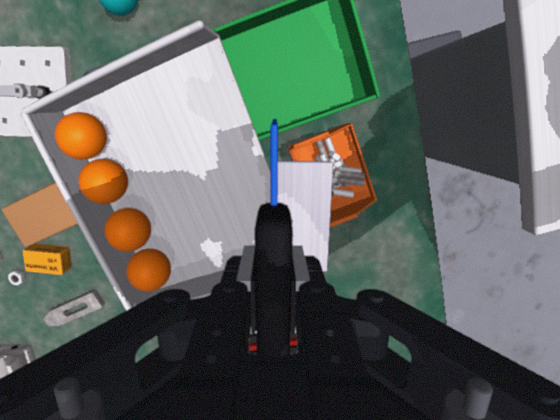

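View pics/side5c.png

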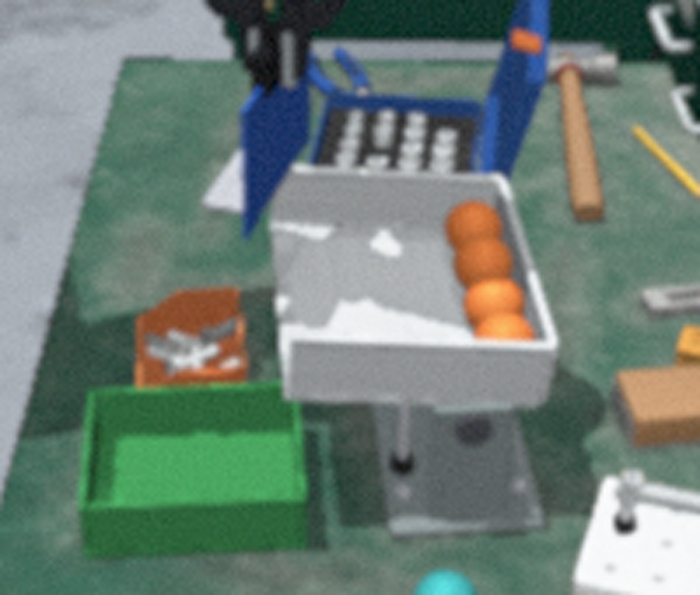

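View pics/scene5c.png

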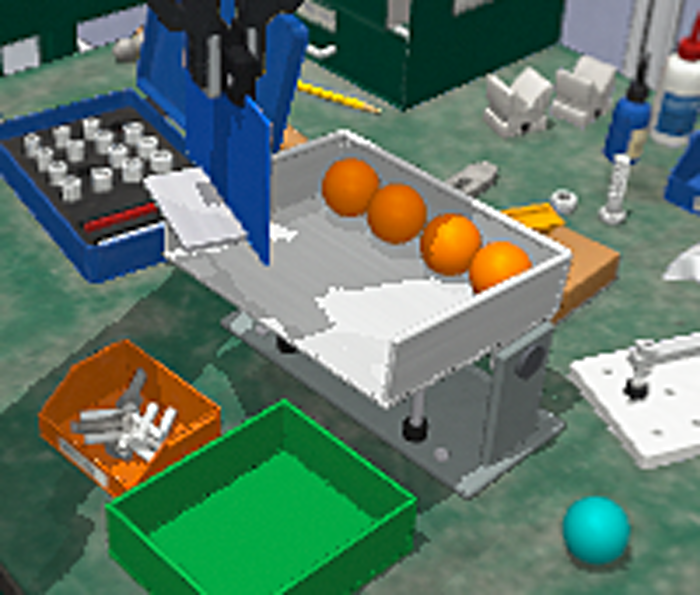

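Run:
```python
from fit import *
from scipy.spatial.transform import Rotation as R
obs={"scene":[((0,-67.5,0),(276.6,205.1)),((0,-67.5,90),(277.1,160.9)),((-38,40,5),(241.7,182)),((-38,-40,5),(251.4,201.4)),((0,-40,5),(270,197.1))],
"side":[((0,-67.5,0),(250.6,197.4)),((0,-67.5,90),(250,160)),((-38,-40,5),(238.6,188))]}
C={n:K(n) for n in obs}
def f(p):
    r=[]
    for n,l in obs.items():
        P=R.from_euler("ZYX",p[3:]).apply(np.array([a for a,b in l]))+p[:3]
        r.append((proj(n,P,C[n])-np.array([b for a,b in l])))
    return np.concatenate(r)
x0=[464.6,-9.8,169,-.26,0,0]
print(f(x0))
g=lambda p:np.r_[f(p).ravel(),p[4]*30,p[5]*30]
s=least_squares(g,x0,x_scale=[10,10,10,.1,.1,.1]); print(s.x); print(f(s.x))
```

```text
[[ 0.85  1.36]
 [ 1.06  5.14]
 [-0.24 -1.71]
 [ 2.73 -0.62]
 [ 2.23 -0.32]
 [-1.12  0.99]
 [-1.98  1.72]
 [-1.49 -0.62]]
[466.15  -4.02 163.2   -0.26   0.01  -0.07]
[[-0.35  0.18]
 [-0.95  2.63]
 [-0.96  0.01]
 [ 1.7  -1.25]
 [ 1.07 -0.73]
 [-0.19  0.  ]
 [ 0.4  -0.29]
 [-0.42 -1.06]]
```

Run:
```python
from fit import *
pp=lambda x,y,z:pan2stand([x,y,z],0)[0]
im=cv2.imread("pics/wrist5.png"); im=cv2.resize(im,None,fx=1.4,fy=1.4,interpolation=cv2.INTER_CUBIC)
for W,col in [(52,(0,0,255)),(10,(255,0,255))]:
    P=np.array([pp(-115,95,W),pp(-115,-95,W),pp(42,-95,W),pp(42,95,W)])@Rz(.092).T+[577.5,-39,0]
    q=proj("wrist",P); print(W,q.round(1).tolist())
    cv2.polylines(im,[np.int32(q*1.4)],True,col,1)
cv2.imwrite("pics/w5o.png",im)
```

```text
52 [[295.6, 266.3], [203.5, 25.4], [27.0, 110.8], [133.2, 311.4]]
10 [[296.9, 244.9], [218.9, 36.9], [63.1, 109.1], [152.8, 287.2]]
```

View pics/w5o.png

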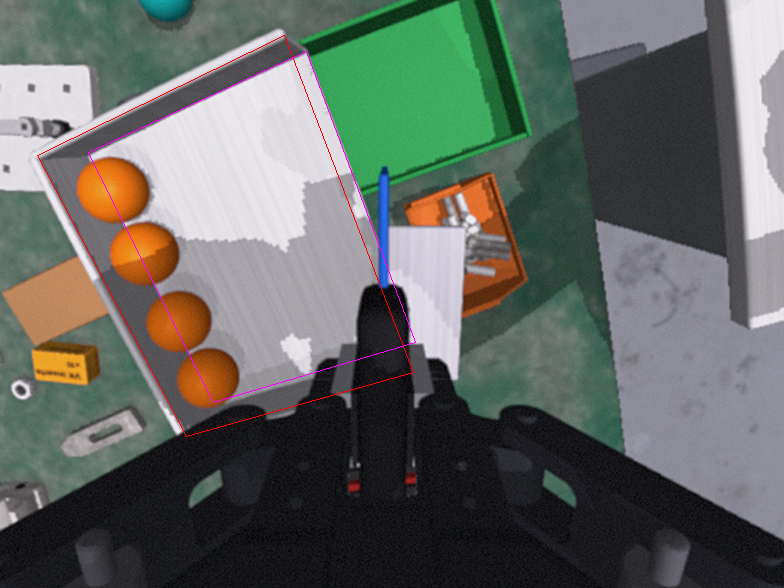

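Emit:
arm_command --commands '[0.005,-0.004,0.005,0,0.004,-0.003,0.008,0,0.0025,-0.002,0.008,0,0.001,-0.001,0.006,0,0,0,0.003,0]'

```text
clock: 8.7
position: [470.4, -22.7, 213.6]
ee_rot: [-0.61, 0.792, 0.001, -0.001]
contact_force: [-0.1, 0.3, -2.3]
gripper_width: 13.2
```

```bash
python3 plan.py 470.6 -24.2 190 165.2 15
```

```text
clock 8.7 pos [470.4 -22.7 213.6] yaw 165.2 F [-0.1  0.3 -2.3] w 13.2
remaining [0. 0. 0.] 0.0
[0.0009, -0.0004, 0.015, 0.02, 0.0005, -0.0002, 0.0086, -0.0, 0.0, 0.0, 0.0, -0.0, 0.0, 0.0, 0.0, -0.0, 0.0, 0.0, 0.0, -0.0]
```

Emit:
arm_command --commands '[0.0006,-0.0003,0.006,0,0.0004,-0.0002,0.006,0,0,0,0.004,0,0,0,0.002,0,0,0,0,0]'

```text
clock: 9.2
position: [470.3, -23.4, 193.4]
ee_rot: [-0.611, 0.792, 0.001, -0.002]
contact_force: [0.5, -0.4, -1.5]
gripper_width: 13.4
```

```bash
python3 plan.py 470.6 -24.2 185 165.2 15;python3 - <<'E'
from h import *
s=arm.read_state(); print(s["ee_rot"].round(4))
for n in ["wrist","side","scene"]:
  im=arm.get_image(n); cv2.imwrite(f"pics/{n}6.png",im[:,:,::-1])
a=cv2.imread("pics/side6.png")[140:260,200:350]
b=cv2.imread("pics/scene6.png")[120:260,220:380]
z=lambda i:cv2.resize(i,(400,380),interpolation=cv2.INTER_CUBIC)
cv2.imwrite("pics/c6.png",np.hstack([z(a),z(b)]))
E
```

```text
clock 9.2 pos [470.3 -23.4 193.4] yaw 165.3 F [ 0.5 -0.4 -1.5] w 13.4
remaining [0. 0. 0.] 0.0
[0.0007, -0.0005, 0.0084, 0.07, 0.0, 0.0, 0.0, -0.0, 0.0, 0.0, 0.0, -0.0, 0.0, 0.0, 0.0, -0.0, 0.0, 0.0, 0.0, -0.0]
[-0.6107  0.7919  0.0014 -0.0017]
```

View pics/c6.png

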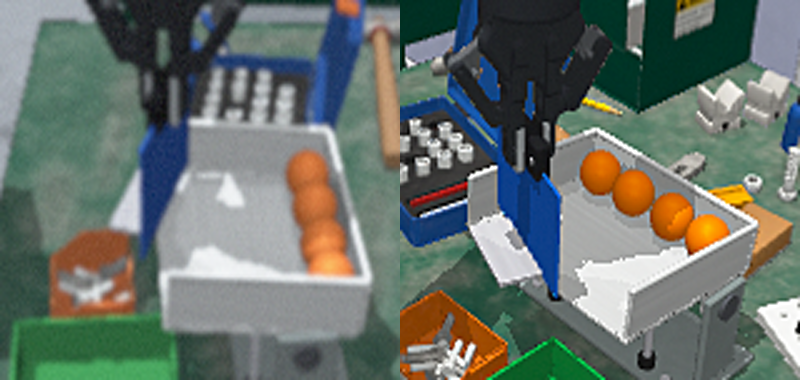

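View pics/wrist6.png

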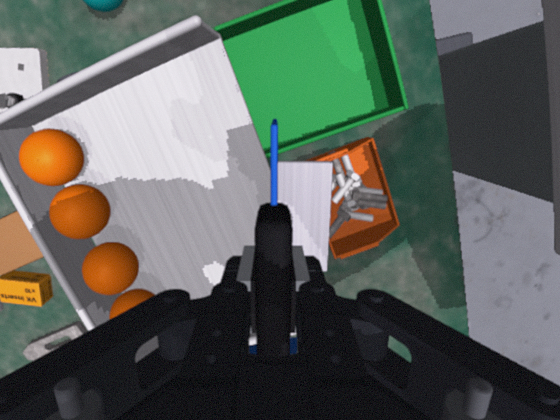

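Emit:
arm_command --commands '[0,0,0.002,0,0,0,0.002,0,0,0,0.002,0,0,0,0.0015,0,0,0,0.001,0]'

```text
clock: 9.85
position: [471.1, -23.3, 185.6]
ee_rot: [-0.611, 0.792, 0.001, -0.0]
contact_force: [-0.3, 0.4, -1.6]
gripper_width: 13.4
```

Emit:
arm_command --commands '[0,0,0.001,0,0,0,0.001,0,0,0,0.001,0,0,0,0.001,0,0,0,0.001,0]'

```text
clock: 10.35
position: [471.1, -23.5, 182.0]
ee_rot: [-0.611, 0.792, 0.0, -0.0]
contact_force: [-1.8, -0.5, 2.9]
gripper_width: 13.3
```

Emit:
arm_command --commands '[0,0,0.001,0,0,0,0.001,0,0,0,0.001,0,0,0,0.001,0,0,0,0.001,0]'

```text
clock: 10.85
position: [471.0, -23.5, 176.9]
ee_rot: [-0.611, 0.791, 0.0, -0.0]
contact_force: [-1.6, -0.6, 3.1]
gripper_width: 13.4
```

Run:
```python
from h import *
s=arm.read_state(); print(s["clock"],s["ee_rot"].round(4),s["contact_force"],s["wrist_torque"])
for n in ["side","scene"]:
  im=arm.get_image(n); cv2.imwrite(f"pics/{n}7.png",im[:,:,::-1])
a=cv2.imread("pics/side7.png")[140:260,200:350]
b=cv2.imread("pics/scene7.png")[120:260,220:380]
z=lambda i:cv2.resize(i,(400,380),interpolation=cv2.INTER_CUBIC)
cv2.imwrite("pics/c7.png",np.hstack([z(a),z(b)]))
```

```text
10.85 [-6.112e-01  7.915e-01  3.000e-04 -4.000e-04] [-1.57038283 -0.57806897  3.12902773] [0.21039624 0.63785804 0.06568648]
```

View pics/c7.png

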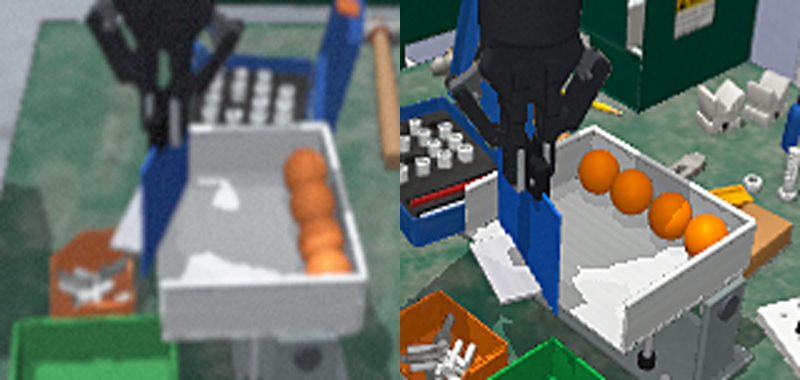

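Emit:
arm_command --commands '[0,0,0.001,0,0,0,0.001,0,0,0,0.001,0,0,0,0.001,0,0,0,0.001,0]'

```text
clock: 11.45
position: [472.5, -23.5, 172.9]
ee_rot: [-0.611, 0.791, -0.001, 0.001]
contact_force: [-1.3, -0.4, 4.8]
gripper_width: 13.2
```

Emit:
arm_command --commands '[0,0,0.001,0,0,0,0.001,0,0,0,0.001,0,0,0,0.0008,0,0,0,0.0005,0]'

```text
clock: 11.95
position: [472.4, -23.6, 168.3]
ee_rot: [-0.612, 0.791, -0.001, 0.001]
contact_force: [-1.7, -0.4, 4.2]
gripper_width: 13.1
```

```bash
cat > snap.py <<'E'
from h import *
import sys
k=sys.argv[1]
s=arm.read_state(); print(s["clock"],s["position"].round(1),s["ee_rot"].round(4),s["contact_force"].round(1),s["wrist_torque"].round(2))
for n in ["side","scene"]:
  im=arm.get_image(n); cv2.imwrite(f"pics/{n}{k}.png",im[:,:,::-1])
a=cv2.imread(f"pics/side{k}.png")[140:300,190:350]
b=cv2.imread(f"pics/scene{k}.png")[140:330,210:390]
z=lambda i:cv2.resize(i,(400,420),interpolation=cv2.INTER_CUBIC)
cv2.imwrite(f"pics/c{k}.png",np.hstack([z(a),z(b)]))
E
python3 snap.py 8
```

```text
11.95 [472.4 -23.6 168.3] [-0.6115  0.7912 -0.0008  0.0013] [-1.7 -0.4  4.2] [0.25 0.63 0.15]
```

View pics/c8.png

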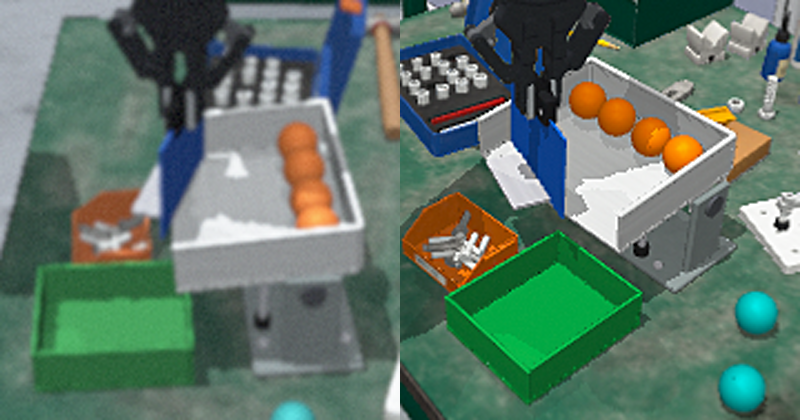

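Emit:
arm_command --commands '[0,0,0.0008,0,0,0,0.0008,0,0,0,0.0008,0,0,0,0.0005,0,0,0,0.0005,0]'

```text
clock: 12.55
position: [472.1, -23.5, 164.2]
ee_rot: [-0.611, 0.791, -0.0, 0.001]
contact_force: [-2.1, 0.2, 3.2]
gripper_width: 13.7
```

```bash
python3 snap.py 9
```

```text
12.55 [472.1 -23.5 164.2] [-6.114e-01  7.913e-01 -4.000e-04  1.000e-03] [-2.1  0.2  3.2] [0.37 0.65 0.18]
```

View pics/c9.png

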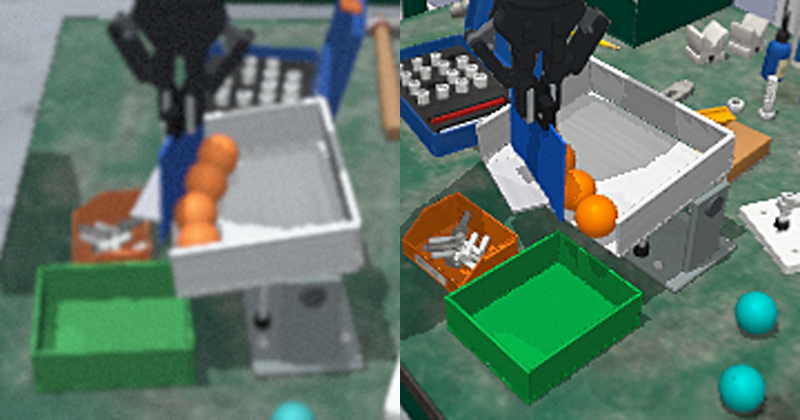

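Emit:
arm_command --commands '[0,0,0.0003,0,0,0,0.0005,0,0,0,0.0005,0,0,0,0.0005,0,0,0,0.0005,0]'

```text
clock: 13.15
position: [472.2, -23.5, 161.8]
ee_rot: [-0.611, 0.791, -0.001, 0.001]
contact_force: [-1.6, -1.1, 3.7]
gripper_width: 13.5
```

```bash
python3 snap.py 10
```

```text
13.15 [472.2 -23.5 161.8] [-6.115e-01  7.913e-01 -6.000e-04  1.000e-03] [-1.6 -1.1  3.7] [0.32 0.62 0.09]
```

View pics/c10.png

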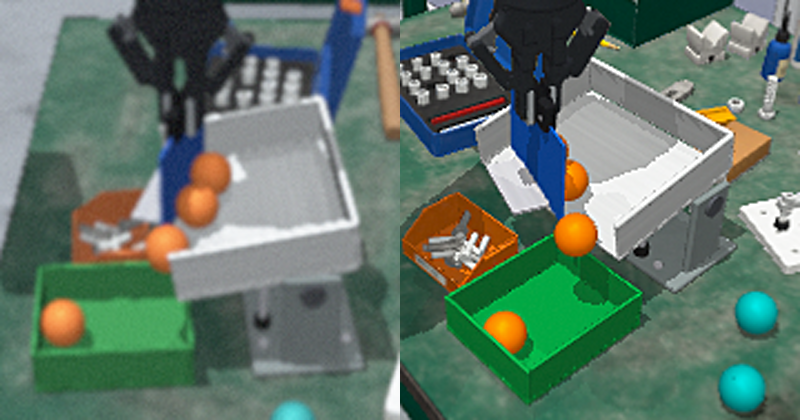

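First ball is in the tray, the second is dropping in, and the other two are following the card. I'll keep pressing slowly.

Emit:
arm_command --commands '[0,0,0.0003,0,0,0,0.0005,0,0,0,0.0005,0,0,0,0.0005,0,0,0,0.0005,0]'

```text
clock: 13.75
position: [472.3, -23.5, 159.6]
ee_rot: [-0.612, 0.791, -0.001, 0.001]
contact_force: [-1.9, 1.0, 4.4]
gripper_width: 12.9
```

```bash
python3 snap.py 11
```

```text
13.75 [472.3 -23.5 159.6] [-6.115e-01  7.912e-01 -7.000e-04  1.200e-03] [-1.9  1.   4.4] [0.31 0.59 0.08]
```

View pics/c11.png

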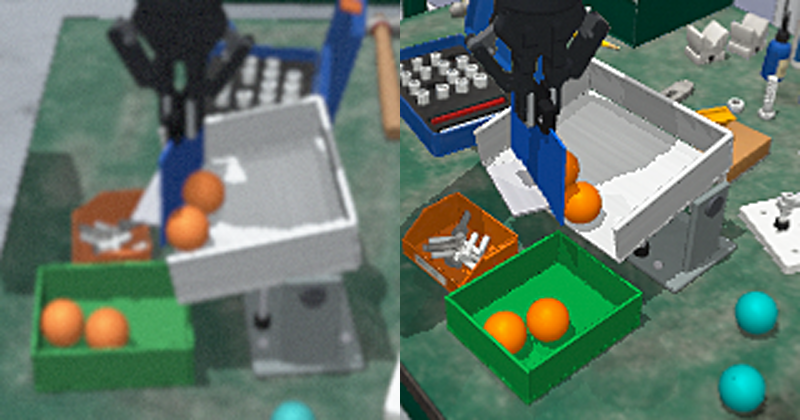

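Emit:
arm_command --commands '[0,0,0.0005,0,0,0,0.0005,0,0,0,0.0005,0,0,0,0.0005,0,0,0,0.0005,0]'

```text
clock: 14.35
position: [472.5, -23.5, 157.0]
ee_rot: [-0.612, 0.791, -0.001, 0.001]
contact_force: [-1.5, -0.1, 3.7]
gripper_width: 13.2
```

```bash
python3 snap.py 12
```

```text
14.35 [472.5 -23.5 157. ] [-0.6115  0.7912 -0.0008  0.0013] [-1.5 -0.1  3.7] [0.32 0.7  0.06]
```

View pics/c12.png

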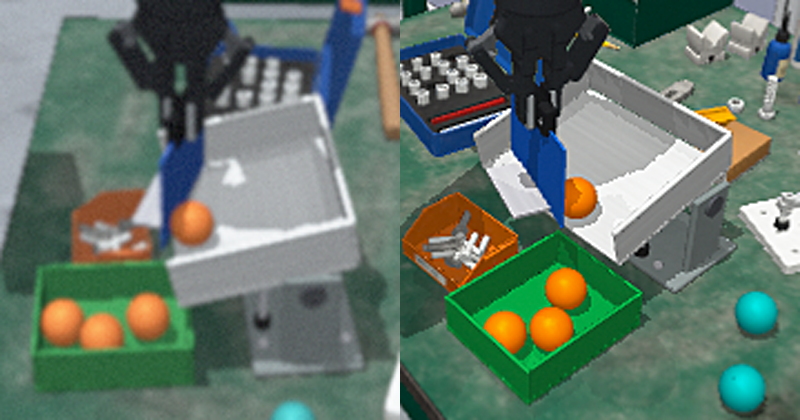

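Three balls are in the tray and the last one is at the gap. Pressing on towards the stop.

Emit:
arm_command --commands '[0,0,0.0005,0,0,0,0.0005,0,0,0,0.0005,0,0,0,0.0005,0,0,0,0.0005,0]'

```text
clock: 14.95
position: [472.7, -23.6, 154.6]
ee_rot: [-0.612, 0.791, -0.001, 0.001]
contact_force: [-2.7, -0.5, 4.1]
gripper_width: 13.4
```

Emit:
arm_command --commands '[0,0,0.0005,0,0,0,0.0005,0,0,0,0.0005,0,0,0,0.0005,0,0,0,0.0005,0]'

```text
clock: 15.45
position: [472.9, -23.5, 152.2]
ee_rot: [-0.612, 0.791, -0.001, 0.002]
contact_force: [-1.7, -0.7, 4.8]
gripper_width: 12.9
```

Emit:
arm_command --commands '[0,0,0.0005,0,0,0,0.0005,0,0,0,0.0005,0,0,0,0.0005,0,0,0,0.0005,0]'

```text
clock: 15.95
position: [473.2, -23.5, 149.7]
ee_rot: [-0.612, 0.791, -0.001, 0.002]
contact_force: [-2.1, -1.3, 5.0]
gripper_width: 13.5
```

```bash
python3 snap.py 13
```

```text
15.95 [473.2 -23.5 149.7] [-0.6117  0.7911 -0.0014  0.0021] [-2.1 -1.3  5. ] [0.37 0.66 0.14]
```

View pics/c13.png

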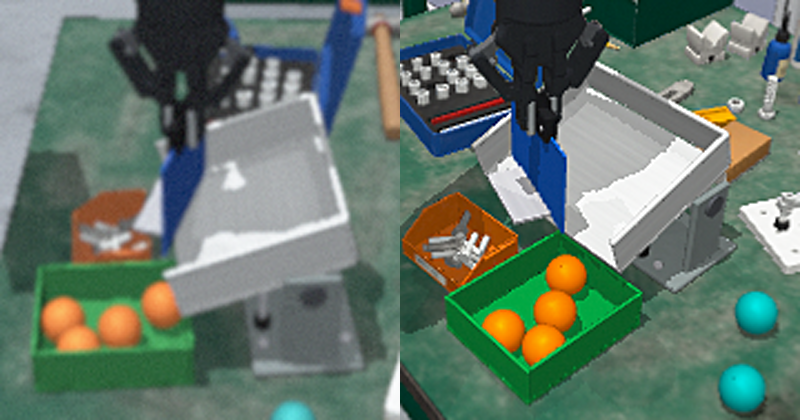

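All four balls are in the tray. Next I seat the pan on the stop, watching for the force to rise.

Emit:
arm_command --commands '[0,0,0.0005,0,0,0,0.0004,0,0,0,0.0003,0,0,0,0.0003,0,0,0,0,0]'

```text
clock: 16.55
position: [473.5, -23.6, 148.5]
ee_rot: [-0.612, 0.791, -0.002, 0.002]
contact_force: [-2.7, -0.5, 6.1]
gripper_width: 13.3
```

Emit:
arm_command --commands '[0,0,0.0004,0,0,0,0.0004,0,0,0,0.0003,0,0,0,0.0003,0,0,0,0,0]'

```text
clock: 17.05
position: [473.6, -23.7, 148.3]
ee_rot: [-0.612, 0.791, -0.002, 0.002]
contact_force: [-2.5, 0.2, 6.1]
gripper_width: 12.9
```

Emit:
arm_command --commands '[0,0,0.0005,0,0,0,0.0005,0,0,0,0.0005,0,0,0,0.0005,0,0,0,0.0003,0]'

```text
clock: 17.55
position: [473.6, -24.0, 147.8]
ee_rot: [-0.613, 0.79, -0.002, 0.002]
contact_force: [-2.5, -0.1, 7.5]
gripper_width: 13.4
```

```bash
python3 snap.py 14
python3 - <<'E'
from fit import *
im=cv2.imread("pics/side14.png")
for n,(y0,y1,x0,x1) in {"side":(150,270,230,360),"scene":(160,280,230,370)}.items():
    im=cv2.imread(f"pics/{n}14.png"); f=5.5; im=cv2.resize(im,None,fx=f,fy=f,interpolation=cv2.INTER_CUBIC)
    for q,col in [(.30,(255,0,255)),(.40,(0,0,255))]:
        P=np.vstack([pan2stand([a,-99,b],q) for a,b in [(-115,6),(-115,52),(46,52),(46,6)]])@Rz(.092).T+[577.5,-39,0]
        cv2.polylines(im,[np.int32((proj(n,P)+.5)*f)],True,col,1)
    cv2.imwrite(f"pics/{n}14o.png",im[int(y0*f):int(y1*f),int(x0*f):int(x1*f)])
E
```

```text
17.55 [473.6 -24.  147.8] [-0.6129  0.7902 -0.0025  0.0024] [-2.5 -0.1  7.5] [0.46 0.96 0.16]
```

View pics/side14o.png

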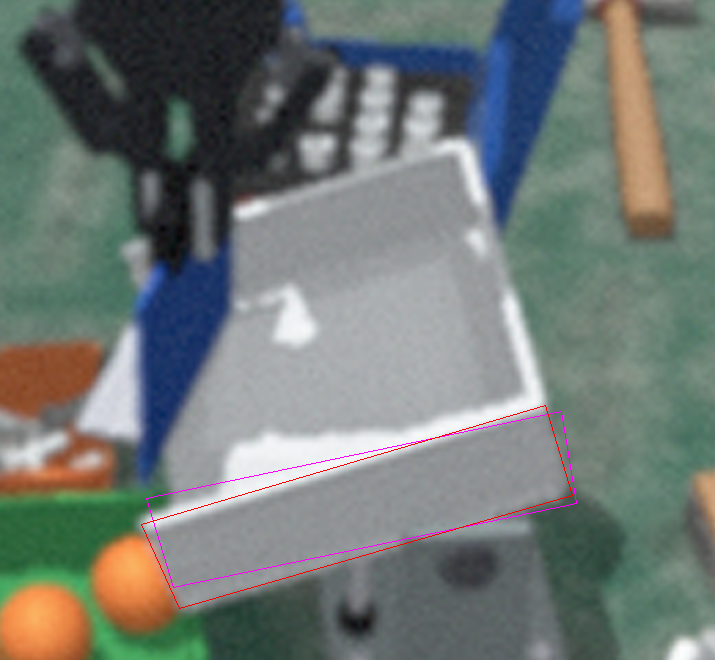

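View pics/scene14o.png

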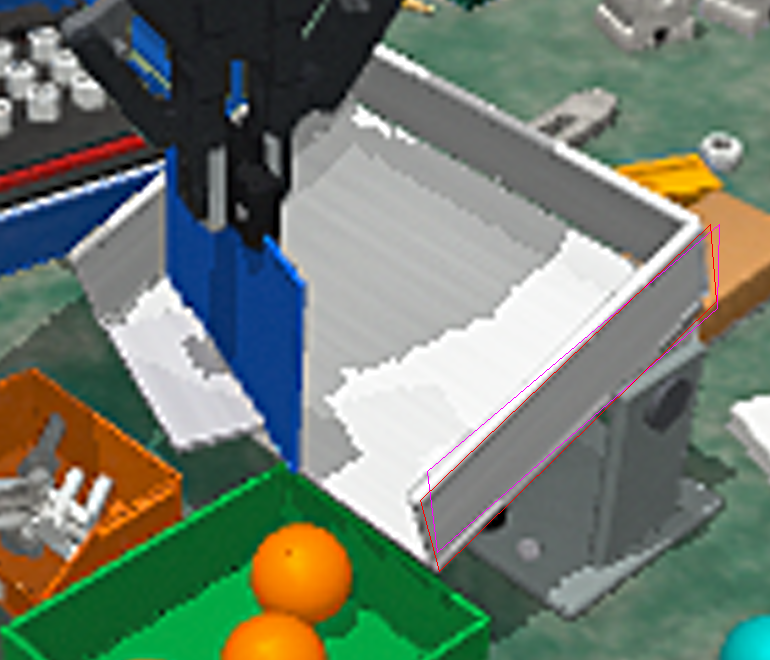

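Emit:
arm_command --commands '[0,0,0.0006,0,0,0,0.0006,0,0,0,0.0006,0,0,0,0.0006,0,0,0,0.0004,0]'

```text
clock: 18.15
position: [473.8, -24.1, 147.5]
ee_rot: [-0.614, 0.79, -0.003, 0.003]
contact_force: [-3.2, -0.1, 8.3]
gripper_width: 13.3
```

Emit:
arm_command --commands '[0,0,0.0005,0,0,0,0.0005,0,0,0,0.0004,0,0,0,0.0004,0,0,0,0.0003,0]'

```text
clock: 18.65
position: [473.8, -24.1, 147.8]
ee_rot: [-0.614, 0.789, -0.003, 0.003]
contact_force: [-2.8, 0.2, 8.0]
gripper_width: 13.1
```

```bash
python3 snap.py 15
```

```text
18.65 [473.8 -24.1 147.8] [-0.6144  0.789  -0.0033  0.0032] [-2.8  0.2  8. ] [0.51 0.95 0.21]
```

View pics/c15.png

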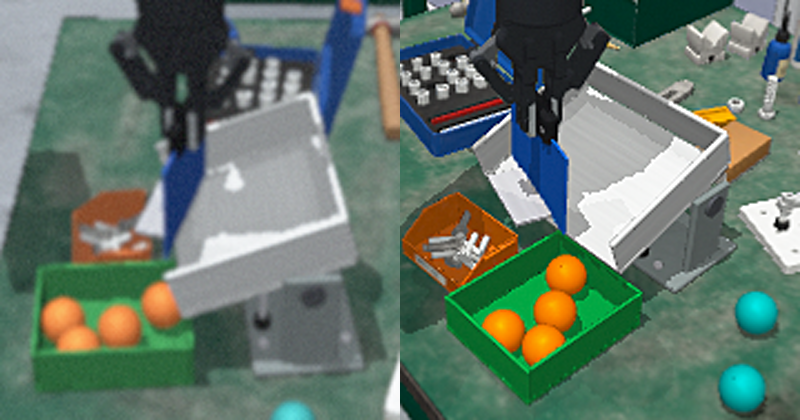

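Emit:
arm_command --commands '[0,0,0.0008,0,0,0,0.001,0,0,0,0.001,0,0,0,0.001,0,0,0,0.001,0]'

```text
clock: 19.25
position: [473.8, -24.8, 146.4]
ee_rot: [-0.616, 0.788, -0.004, 0.003]
contact_force: [-5.0, -1.6, 10.1]
gripper_width: 13.5
```

Emit:
arm_command --commands '[0,0,0.001,0,0,0,0.001,0,0,0,0.001,0,0,0,0.001,0,0,0,0.0008,0]'

```text
clock: 19.75
position: [473.5, -26.1, 145.7]
ee_rot: [-0.617, 0.787, -0.005, 0.002]
contact_force: [-3.4, -0.9, 9.2]
gripper_width: 13.2
```

Emit:
arm_command --commands '[0,0,-0.003,0,0,0,-0.004,0,0,0,-0.006,0,0,0,-0.008,0,0,0,-0.008,0]'

```text
clock: 20.25
position: [472.4, -25.6, 175.2]
ee_rot: [-0.617, 0.787, -0.004, 0.002]
contact_force: [1.0, 0.8, 1.6]
gripper_width: 13.4
```

Emit:
arm_command --commands '[0,0,-0.008,0,0,0,-0.01,0,0,0,-0.012,0,0,0,-0.015,0,0,0,-0.015,0]'

```text
clock: 20.75
position: [470.4, -25.4, 235.9]
ee_rot: [-0.616, 0.788, -0.003, -0.001]
contact_force: [-0.0, -0.1, -1.9]
gripper_width: 13.2
```

```bash
python3 snap.py 16; python3 plan.py 460 50 260 175 30
```

```text
20.75 [470.4 -25.4 235.9] [-6.159e-01  7.878e-01 -2.800e-03 -6.000e-04] [-0.  -0.1 -1.9] [ 0.   -0.03  0.02]
clock 20.85 pos [472.  -25.2 237.4] yaw 166.1 F [ 0.5 -0.1 -2. ] w 13.2
remaining [0. 0. 0.] 0.0
[-0.0265, 0.0112, -0.0087, -8.5, -0.0278, 0.0071, -0.0087, -0.43, -0.018, 0.0045, -0.0056, -0.0, 0.0, 0.0, 0.0, -0.0, 0.0, 0.0, 0.0, -0.0]
```

View pics/c16.png

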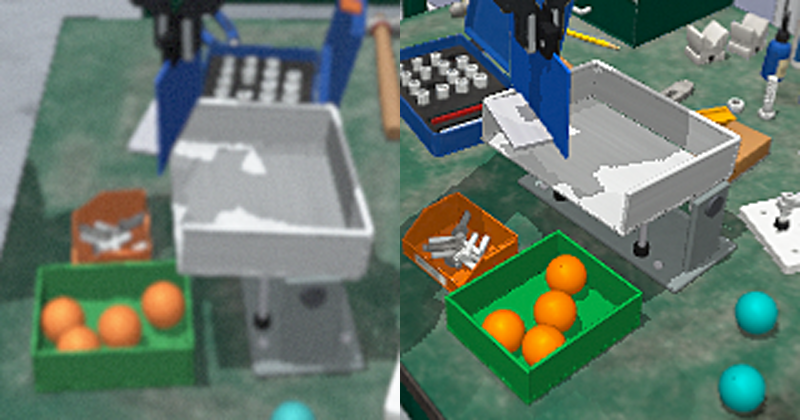

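The pan is back up and all four balls sit in the tray. I'll carry the card back to its free spot on the bench.

Emit:
arm_command --commands '[0,0,-0.015,0,-0.01,0.002,-0.008,0,-0.024,0.008,-0.002,-4,-0.028,0.008,0,-8.5,-0.03,0.004,0,-8]'

```text
clock: 21.35
position: [461.1, 71.0, 258.3]
ee_rot: [0.748, -0.664, 0.001, 0.002]
contact_force: [-0.1, 1.1, -2.4]
gripper_width: 13.0
```

```bash
python3 plan.py 381 270 230 186.9 35
```

```text
clock 21.35 pos [461.1  71.  258.3] yaw -173.2 F [-0.1  1.1 -2.4] w 13.0
remaining [-15.3  38.   -5.4] 0.0
[-0.0335, 0.0091, 0.0044, -0.14, -0.0335, 0.009, 0.0044, -0.0, -0.0335, 0.009, 0.0044, -0.0, -0.0335, 0.009, 0.0044, -0.0, -0.0335, 0.009, 0.0044, -0.0]
```

Emit:
arm_command --commands '[-0.0335,0.009,0.002,0,-0.0335,0.009,0.002,0,-0.0335,0.009,0.003,0,-0.032,0.009,0.004,0,-0.025,0.009,0.004,0]'

```text
clock: 21.85
position: [392.6, 230.4, 237.8]
ee_rot: [0.748, -0.664, -0.001, 0.004]
contact_force: [-0.1, 0.2, -1.9]
gripper_width: 13.0
```

```bash
python3 plan.py 381 272 180 186.9 20
```

```text
clock 21.85 pos [392.6 230.4 237.8] yaw -173.2 F [-0.1  0.2 -1.9] w 13.0
remaining [0. 0. 0.] 0.0
[-0.0119, 0.0017, 0.016, -0.06, -0.0119, 0.0017, 0.016, -0.0, -0.0119, 0.0017, 0.016, -0.0, -0.0073, 0.001, 0.0098, -0.0, 0.0, 0.0, 0.0, -0.0]
```

Emit:
arm_command --commands '[-0.0105,0.0017,0.012,0,-0.0105,0.0017,0.014,0,-0.0105,0.0017,0.014,0,-0.006,0.001,0.009,0,0,0,0.005,0]'

```text
clock: 22.35
position: [376.1, 272.4, 178.0]
ee_rot: [0.75, -0.661, -0.002, 0.007]
contact_force: [0.6, -0.6, -2.3]
gripper_width: 13.0
```

```bash
python3 plan.py 381 274 100 186.9 15; python3 snap.py 17
```

```text
clock 22.35 pos [376.1 272.4 178. ] yaw -172.8 F [ 0.6 -0.6 -2.3] w 13.0
remaining [ 0.2  0.1 -3.2] 0.0
[-0.0003, -0.0012, 0.015, 0.31, -0.0003, -0.0012, 0.015, -0.0, -0.0003, -0.0012, 0.015, -0.0, -0.0003, -0.0012, 0.015, -0.0, -0.0003, -0.0012, 0.015, -0.0]
22.35 [376.1 272.4 178. ] [ 0.7501 -0.6612 -0.0017  0.0069] [ 0.6 -0.6 -2.3] [ 0.01 -0.04 -0.03]
```

Emit:
arm_command --commands '[0,-0.001,0.012,0,0,-0.001,0.014,0,0,-0.001,0.014,0,0,-0.001,0.012,0,0,0,0.008,0]'

```text
clock: 22.95
position: [383.0, 272.2, 120.8]
ee_rot: [0.749, -0.663, -0.001, 0.002]
contact_force: [0.1, -0.4, -1.7]
gripper_width: 13.7
```

```bash
python3 plan.py 381 274 88 186.9 15
python3 - <<'E'
from h import *
print(arm.read_state()["ee_rot"].round(4))
for n in ["side","scene"]:
  im=arm.get_image(n); cv2.imwrite(f"pics/{n}18.png",im[:,:,::-1])
a=cv2.imread("pics/side18.png")[100:220,180:300]
b=cv2.imread("pics/scene18.png")[130:230,120:230]
z=lambda i:cv2.resize(i,(400,400),interpolation=cv2.INTER_CUBIC)
cv2.imwrite("pics/c18.png",np.hstack([z(a),z(b)]))
E
```

```text
clock 22.95 pos [383.  272.2 120.8] yaw -173.0 F [ 0.1 -0.4 -1.7] w 13.7
remaining [0. 0. 0.] 0.0
[-0.0009, 0.0007, 0.015, 0.1, -0.0009, 0.0007, 0.015, -0.0, -0.0002, 0.0001, 0.0029, -0.0, 0.0, 0.0, 0.0, -0.0, 0.0, 0.0, 0.0, -0.0]
[ 0.749  -0.6626 -0.0014  0.0021]
```

View pics/c18.png

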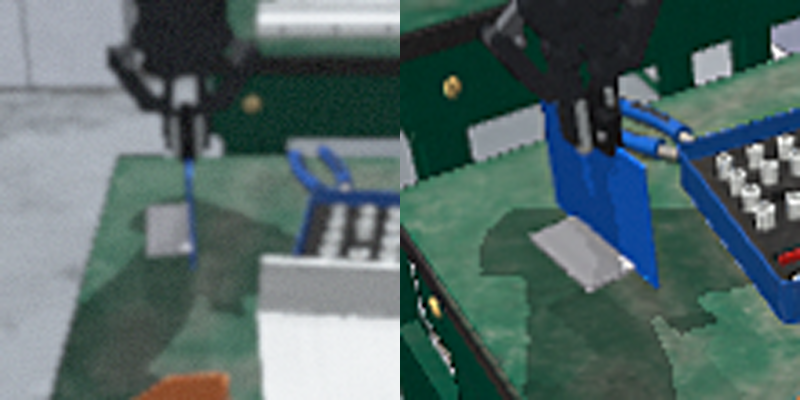

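Card is upright in the grip above clear bench. Lowering it to touch.

Emit:
arm_command --commands '[0,0,0.008,0,0,0,0.01,0,0,0,0.007,0,0,0,0.004,0,0,0,0.002,0]'

```text
clock: 23.55
position: [383.4, 272.6, 88.9]
ee_rot: [0.749, -0.663, -0.001, 0.001]
contact_force: [0.6, 0.9, -2.1]
gripper_width: 13.1
```

Emit:
arm_command --commands '[0,0,0.0015,0,0,0,0.0015,0,0,0,0.001,0,0,0,0.001,0,0,0,0.0005,0]'

```text
clock: 24.05
position: [383.7, 273.1, 83.2]
ee_rot: [0.749, -0.662, -0.001, 0.001]
contact_force: [0.0, -0.3, -2.7]
gripper_width: 13.1
```

Emit:
arm_command --commands '[0,0,0.0012,0,0,0,0.001,0,0,0,0.0008,0,0,0,0.0005,0,0,0,0.0005,0]'

```text
clock: 24.55
position: [383.9, 273.4, 79.4]
ee_rot: [0.749, -0.662, -0.001, -0.0]
contact_force: [-0.6, 0.7, 1.6]
gripper_width: 13.4
```

Emit:
arm_command --commands '[0,0,0.0003,0,0,0,0,0,0,0,0,0,0,0,0,0,0,0,0,0]' --jaw 0.6

```text
clock: 25.05
position: [384.9, 274.5, 80.2]
ee_rot: [0.749, -0.662, -0.001, -0.002]
contact_force: [-0.7, -0.4, -0.9]
gripper_width: 51.4
```

Run:
```python
from h import *
im=arm.get_image("wrist"); cv2.imwrite("pics/w19.png",im[:,:,::-1])
im=arm.get_image("scene"); cv2.imwrite("pics/s19.png",cv2.resize(im[130:230,120:260,::-1],None,fx=5,fy=5))
```

```text
(no output)
```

View pics/w19.png

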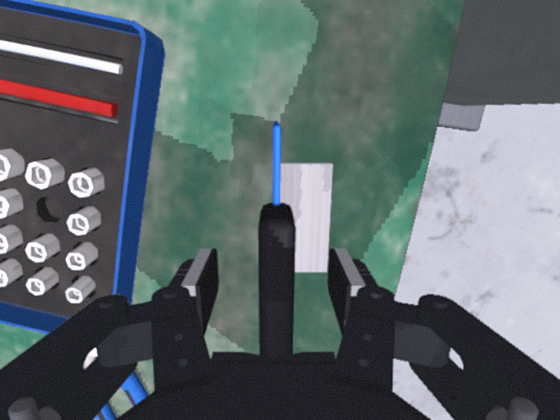

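View pics/s19.png

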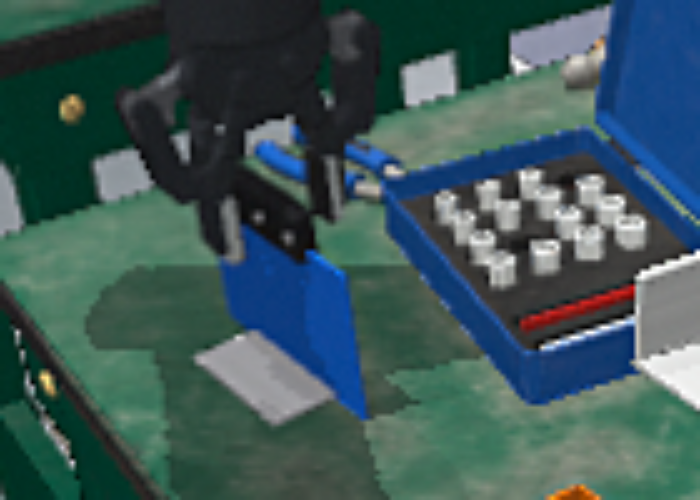

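The card stands free and upright, centred between the open fingers. Raising straight up.

Emit:
arm_command --commands '[0,0,-0.006,0,0,0,-0.01,0,0,0,-0.015,0,0,0,-0.02,0,0,0,-0.02,0]' --jaw 1

```text
clock: 25.65
position: [383.9, 272.7, 153.6]
ee_rot: [0.749, -0.662, -0.001, 0.001]
contact_force: [0.2, 0.7, 1.0]
gripper_width: 85.5
```

Emit:
arm_command --commands '[0,0,-0.02,0,0,0,-0.02,0,0,0,-0.015,0,0,0,-0.01,0,0,0,0,0]'

```text
clock: 26.15
position: [385.0, 273.6, 228.8]
ee_rot: [0.75, -0.662, -0.001, -0.005]
contact_force: [-0.7, 0.3, 0.5]
gripper_width: 85.5
```

Run:
```python
from fit import *
for n in ["side","scene"]:
  im=arm.get_image(n); cv2.imwrite(f"pics/{n}20.png",im[:,:,::-1])
a=cv2.imread("pics/side20.png")[130:310,190:360]
b=cv2.imread("pics/scene20.png")[140:330,130:390]
z=lambda i:cv2.resize(i,(400,420),interpolation=cv2.INTER_CUBIC)
cv2.imwrite("pics/c20.png",np.hstack([z(a),z(b)]))
# tray-frame position of balls (seen in scene, assumed z=24)
for n in ["scene","side"]:
  hsv=cv2.cvtColor(cv2.imread(f"pics/{n}20.png"),cv2.COLOR_BGR2HSV)
  im=cv2.imread(f"pics/{n}20.png")
  arm.place_of
  for d in arm.place_of(n,"ball1_center"):
    w=tw(n,d["centre"]); t=Rz(-.092)@(w-[411,-117.5,0]); print(n,round(d["confidence"],2),w,"tray",t)
  for t in ["card","card_grip","tray"]:
    for d in arm.place_of(n,t)[:1]: print(n,t,tw(n,d["centre"]))
print(arm.read_state()["clock"])
```

```text
scene 0.64 [ 569.03 -230.49   17.42] tray [ 146.98 -127.03   17.42]
scene 0.62 [ 495.13 -283.85   18.33] tray [  68.49 -173.38   18.33]
scene 0.5 [ 365.16 -115.97   24.15] tray [-45.5    5.74  24.15]
scene card [378.51 279.28   1.97]
scene card_grip [381.6  277.89  95.64]
scene tray [ 408.48 -117.19    0.42]
side 0.78 [ 367.01 -118.64   23.58] tray [-43.91   2.91  23.58]
side 0.7 [ 492.52 -286.6    18.23] tray [  65.64 -175.87   18.23]
side 0.58 [ 574.07 -236.42   17.9 ] tray [ 151.45 -133.4    17.9 ]
side 0.26 [382.51 276.65  -0.1 ] tray [  7.84 395.1   -0.1 ]
side card [385.5  277.61  -0.13]
side card_grip [ 419.26 -121.67   19.4 ]
side tray [ 410.46 -120.87    2.98]
26.65
```

View pics/c20.png

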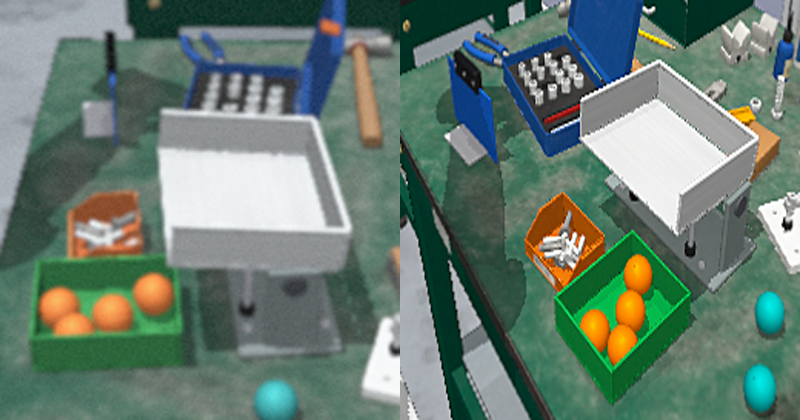

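```bash
python3 -c "
from bench import arm
print(arm.job_done())"
```

```text
the job is handed in; nothing more can be done
None
```

I gripped the blue card, set it slanting by 0.35 rad against the bin-side half of the mouth, and pressed the pan down slowly. All four orange balls rolled out one after another through the tray-side gap into the green tray. I kept the pan on its stop for about 3 s, then let it rise and stood the card back at its starting spot. I handed in at about 26.7 s.

**Pan:** an overlay of the pan model on the pictures matched 0.40 rad, its value on the stop. The force on the card, allowing for its weight, peaked at about 12 N. That is inferred from wrist-force readings between moves, as the pan contact itself was not measured. After I lifted the card, the pan looked back at rest.

**Last pictures:** all four balls were in the tray. The card stood upright and free, about 390 mm from the tray's centre, and the bin and tray were where they had been. The bottle was not in the last close-ups, but nothing came near it.

**Checks that disagreed:**
- The ball detector confirmed only one of the four orange balls in the tray. Its other hits were the two turquoise look-alikes and one false report at the card, so the count of four is by eye.
- In the last side picture the card-grip detection landed in the tray, which is a false report. The scene camera put the grip at about (382, 278, 96), over the card.
- During the last presses the card and tool crept about 2 mm sideways, so I stopped there.

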